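Look over a slate coaster under the loupe at its focus mark

TASK

Push the single slate coaster that lies by the wooden corner stop square and flush against both of its rails. Then take the loupe by its handle from its wooden rest and hold it level and still, the lens centred over the coaster and at the height of the groove of the focus collar on the stop's post; finish while still holding it there in the gripper, touching nothing else with it. Leave the collar and the other things on the worktop where they are.

Things in the scene. Friction and masses are not known exactly. Their poses are not given: they have to be found in the camera images.
- fence: Fixed dark wood corner stop: two rails 18 mm wide, 14 mm high. Origin: inner corner of the rails, on the worktop; z up. Inner faces are the planes x=0 (rail runs 135 mm to -y) and y=0 (rail runs 135 mm to -x); a coaster fully home has its centre at x = y = -46 mm, sides along these axes. Outside the corner, at x = y = +9 mm, stands an 8 mm steel post, 182 mm high.
- focus_mark (a point): Centre of the focus collar on the stop's post: dark steel collar 24 mm across, 16 mm high, with a 3 mm brass groove round its middle; this point is on the post's axis at the groove's height, 80 to 130 mm above the worktop. The collar slides on the post with about 4 N of friction; it must stay where it is.
- coaster: The loose square dark slate coaster, 92 x 92 x 8 mm, about 0.13 kg, flat on the worktop by the stop on its own (two spare ones lie stacked far to the right). Origin: centre of its underside; x, y along its sides, z up. At the start its axes are within 0.25 rad of the stop's. Slides easily when pushed low against its side.
- coaster_top (a point): Centre of the coaster's upper face, 8 mm above its underside; axes as the coaster's.
- loupe: The loupe: round glass lens in a steel rim 64 mm across and 10 mm high, with a straight wooden handle. About 0.085 kg, balanced near the middle of the handle. Origin: centre of the lens. z is square to the lens (up as it lies); the handle points to -x, from x = -37 to -145 mm, its axis in the middle plane of the lens.
- loupe_grip (a point): Middle of the free stretch of the loupe's handle, on its axis, 86 mm from the lens centre (x = -86 mm in the loupe's axes). The handle is 12 mm wide (along y) and 14 mm high (along z). In its rest it lies level, this point 45 mm above the worktop. Axes as the loupe's.
- cradle: The loupe's fixed wooden rest: foot 116 x 60 x 8 mm, two notched uprights 34 mm wide, 10 mm thick, 47 mm high at x = -43 and +43 mm; the handle lies along x in open notches 9 mm deep. 76 mm is free between the uprights for the fingers; the handle's underside is 30 mm above the foot. Origin: centre of the foot's underside, below the grip point.
- jigger: Bystander: steel double jigger, 44 mm across, 88 mm high; origin at the centre of its underside.
- herb_bottle: Bystander: small dropper bottle, 43 mm across, 132 mm high; origin at the centre of its underside.
- stopper: Bystander: steel wine stopper standing on its ball, 37 mm across, 73 mm high; origin at the centre of its underside.
Not all that is in view belongs to the job. There is more than one size of the loupe; the job needs the larger.

How it is judged:
By the outcome, as a careful person would: the job done as asked, in the order asked, and still so for the second after the job is handed in, while the arm keeps its last pose, push and grip.
It also fails if it takes over 64 s, if anything falls off the work surface, if the arm or the gripper's body presses on something with over 40 N, if the wrist force passes 120 N, or if a joint passes its speed limit or range.

ROBOT

A 6-joint arm with a two-finger parallel gripper is mounted at the origin on a cart in front of the work surface, level with it; the furniture and walls round the work are solid. World frame = base frame: x ahead of the robot, y to its left, z up, the work surface at z = 0. Lengths are in m, angles in degrees, forces in N, time in s.
With the tool pointing down it reaches from about 0.35 to 0.875 m from the base axis. Payload 4.2 kg.
Tool frame: the origin (TCP) lies midway between the tips of the shut fingers; the grasp point (between the pads) lies 19 mm behind it; y points along the fingers, z is the direction in which the jaws open and shut, and the axes are right-handed (so a half turn about y gives the same grasp; the last joint's range is limited). The gripper opens to 87 mm and grips with 3 to 60 N. Pads are 19 mm wide; open, the fingers measure 117 mm over their backs; the gripper's body (75 mm by 190 mm) begins 51 mm behind the grasp point.
Start: joints at [-55.313, 22.042, 0.453, 0, -68.411, -14.817], TCP at [0.212, -0.588, 0.223] pointing down, gripper open.
Joint ranges: [-179.83, 179.83], [-69.29, 118.12], [-61.27, 80.66], [-181.25, 117.63], [-171.15, -9.14], [-177.46, 177.46]. Speed limits (degrees/s): [159.86, 159.86, 180, 180, 180, 180].

INTERFACE

Orientations are given as [roll, pitch, yaw] about the fixed x, y, z axes, in that order (R = Rz(yaw) Ry(pitch) Rx(roll)).
In Python, from workcell import env gives the robot as it stands. The module is installed in compiled form; this text tells all that it offers. Calls block until the motion is done:
- env.goto(position, orientation): joint-space move of the TCP to a pose.
- env.move_straight(position, rotation=None, rate=0.15, force_limit=None): straight line of the TCP; rotation=None keeps the orientation; rate is the mean speed in m/s. With force_limit (N) it stops when the force on the tool has changed by that much, and returns True; else False.
- env.set_joints(angles): joint-space move.
- env.gripper_to(opening, grasp_force=None): opening from 0.0 (shut) to 1.0 (fully open); grasp_force is the grip in N (None keeps the last); returns when the fingers have stopped.
- env.dwell(seconds).
- env.inverse_kinematics(position, orientation): joint angles nearest the present ones, or None.
- env.read_state(): the state.
- env.grab_frame(name): name is "side" or "top"; returns a dict with "image" (420x560x3 uint8, blue, green, red), "fx", "fy", "cx", "cy" (pixels), "position" and "orientation" of the camera in the world. Camera axes: x right, y up, looking along -z (the intrinsics and any distortion apply to the point x, -y, -z); pixel columns grow to the right and rows downward; lengths in m; the calibration is good to about 2 mm. A picture is of the moment at which its call begins. There is no depth.
A pose or a line that the arm cannot do raises env.Unreachable and nothing moves.
- env.close_job(): hands the job in, once; it reports no verdict.
Trained networks look in a picture, given as the dict that the camera call returned (one of the last four; its "shot" number tells which), for a name from the list of things; names that differ only in an ending like _2 or _b are one class to them, and where a whole thing is asked for, a point or a joint stands for the part that bears it (a point fixed in the world has none). Each returns a list of dicts, best first, with "score" (0 to 1); they miss things now and then, are a little off and sometimes report something else, mostly with a low value. They report only what shows in the picture. A call takes as long as a camera call. They do not tell look-alikes from the thing itself.
- env.search_frame(picture, thing): "xyz" ([x, y, z] in m, in world coordinates, good to about 4 mm: the middle of the surface that is visible of it).
- env.trace(picture, thing): "mask" (420x560 bool, what is visible of it).
The state is a dict: "clock": time; "joint_positions": joint angles; "qvel": joint speeds; "joint_torque": joint torques, N m; "position": TCP position; "tool_rot": TCP orientation; "force": force on the tool from outside, world axes, zero at the start; "wrist_torque": the same for the moment, N m; "opening": opening from 0.0 (shut) to 1.0 (fully open).
Only numpy, scipy, OpenCV 4.12 (cv2) and the standard library are available. Lean on these libraries where they do the work, as an engineer would, in place of code of your own. Each camera call takes 0.05 s, during which the arm holds its last target.

## Working session

There is one attempt and no reset: what is moved stays moved. The work goes in short steps, each a Python script; the robot and the scene stay as the last script left them, time stands still between calls to the robot, and variables do not carry over. Pictures are saved under pics/ and viewed, and the job is handed in when it is done.

```bash
mkdir -p pics; python3 - <<'E'
from workcell import env
import cv2
for n in ("side","top"):
    f=env.grab_frame(n); cv2.imwrite(f"pics/{n}0.png",f["image"])
    print(n,{k:v for k,v in f.items() if k!="image"})
    for t in ["fence","focus_mark","coaster","coaster_top","loupe","loupe_grip","cradle","jigger","herb_bottle","stopper"]:
        print(t,[(r["xyz"],round(r["score"],2)) for r in env.search_frame(f,t)][:4])
s=env.read_state();print(s)
E
```

```text
side {'fx': 401.0989009493506, 'fy': 401.0989009493506, 'cx': 280.94825459605295, 'cy': 211.21445544812053, 'position': array([0.37875477, 0.36290726, 0.7738306 ]), 'orientation': array([  33.11815529,   -0.96553206, -151.43788322]), 'shot': 1}
fence [([0.5672, 0.1638, 0.0164], 0.84)]
focus_mark [([0.5995, 0.1703, 0.1297], 0.54)]
coaster [([0.4774, 0.0801, 0.0104], 0.72)]
coaster_top [([0.5302, -0.3337, 0.0449], 0.72), ([0.4818, 0.0836, 0.0085], 0.56)]
loupe [([0.5315, -0.332, 0.0431], 0.73), ([0.5304, -0.174, 0.0069], 0.65)]
loupe_grip [([0.5303, -0.1748, 0.0056], 0.91)]
cradle [([0.4635, -0.3148, 0.0106], 0.78)]
jigger [([0.6811, -0.2015, 0.0657], 0.72), ([0.53, -0.3354, 0.0454], 0.72)]
herb_bottle [([0.6925, -0.1235, 0.0667], 0.74)]
stopper []
top {'fx': 522.3891772161572, 'fy': 522.3891772161572, 'cx': 279.74754440621535, 'cy': 208.65577058387825, 'position': array([ 0.41493044, -0.05398377,  1.40911375]), 'orientation': array([  7.37292256,  -0.48821933, -89.41532037]), 'shot': 2}
fence [([0.5665, 0.1602, 0.014], 0.69), ([0.4774, 0.0759, 0.014], 0.48)]
focus_mark [([0.6843, -0.2
[... 445 characters left out ...]
36, -0.0467, 0.0265], 0.63)]
{'clock': 1.1, 'joint_positions': array([-5.53146014e+01,  2.20419504e+01,  4.55520072e-01,  1.03432806e-03,
       -6.84108199e+01, -1.48157866e+01]), 'qvel': array([-0.12038502, -0.18241753, -0.02484195, -0.03715181,  0.08404648,
       -0.01806468]), 'joint_torque': array([-3.95475627e-04, -3.90482426e+01,  1.87620091e+01,  4.22450289e+00,
        1.53935747e-02, -1.98814917e-05]), 'position': array([ 0.21244367, -0.58779283,  0.22256971]), 'tool_rot': array([-9.00029042e+01,  2.26680038e-04,  1.98699925e+01]), 'force': array([ 0.01414993, -0.62755941,  0.14345789]), 'wrist_torque': array([ 0.04919321,  0.00519677, -0.04893482]), 'opening': 1.0013667774099584}
```

View pics/side0.png

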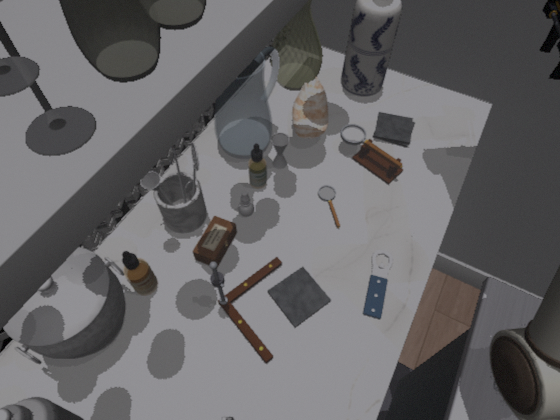

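View pics/top0.png

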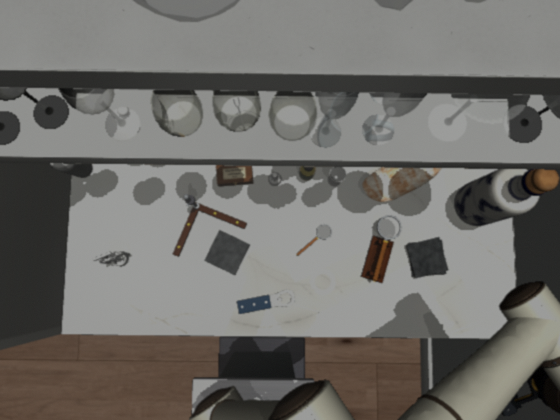

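The side view shows the stop's corner near (222,303), its post and collar at (218,278), the loose coaster at (300,297), the larger loupe in its rest at (353,134)/(378,160), the small loupe at (328,192), and the spare coasters at (393,128). The top view shows the stop's corner near (197,207), coaster at (228,252), cradle at (377,260) and an overhead shelf.

```bash
cat > h.py <<'E'
import numpy as np, cv2
from scipy.spatial.transform import Rotation as Ro
def cam(f):
    R=Ro.from_euler('xyz',f["orientation"],degrees=True).as_matrix(); return R,np.array(f["position"])
def proj(f,P):
    R,t=cam(f); p=(np.atleast_2d(P)-t)@R
    x=p[:,0]/-p[:,2]; y=-p[:,1]/-p[:,2]
    return np.c_[f["fx"]*x+f["cx"],f["fy"]*y+f["cy"]]
def ray(f,uv):
    R,t=cam(f); uv=np.atleast_2d(uv).astype(float)
    d=np.c_[(uv[:,0]-f["cx"])/f["fx"],-(uv[:,1]-f["cy"])/f["fy"],-np.ones(len(uv))]@R.T
    return t,d
def onz(f,uv,z):
    t,d=ray(f,uv); return t+d*((z-t[2])/d[:,2])[:,None]
E
python3 - <<'E'
from workcell import env
import cv2,pickle
from h import *
D={}
for n in ("side","top"):
    f=env.grab_frame(n); D[n]=f
    f["masks"]={}
    for t in ["fence","coaster","loupe","cradle"]:
        r=env.trace(f,t); f["masks"][t]=[(x["score"],x["mask"]) for x in r]
        for x in r:
            c=np.argwhere(x["mask"]); print(n,t,round(x["score"],2),len(c),c.mean(0)[::-1].round(1))
pickle.dump(D,open("d0.pkl","wb"))
def crop(n,x,y,w,h,k,name):
    cv2.imwrite(name,cv2.resize(np.clip(D[n]["image"][y:y+h,x:x+w].astype(float)*1.6,0,255).astype('uint8'),None,fx=k,fy=k,interpolation=cv2.INTER_CUBIC))
crop("side",190,240,150,130,5,"pics/s_f.png")
crop("top",160,180,110,90,7,"pics/t_f.png")
crop("side",320,100,110,90,7,"pics/s_c.png")
crop("top",350,205,110,85,7,"pics/t_c.png")
E
```

```text
side fence 0.71 1784 [243.1 303. ]
side coaster 0.85 2049 [298.2 296.4]
side loupe 0.84 328 [328.6 200.3]
side loupe 0.73 744 [363.4 141.9]
side cradle 0.79 849 [376.2 164.4]
top fence 0.76 890 [200.9 220. ]
top coaster 0.76 1218 [226.7 251.9]
top loupe 0.83 666 [385.4 237.1]
top loupe 0.69 259 [318.4 235.2]
top cradle 0.94 740 [375.5 259.3]
```

View pics/s_f.png

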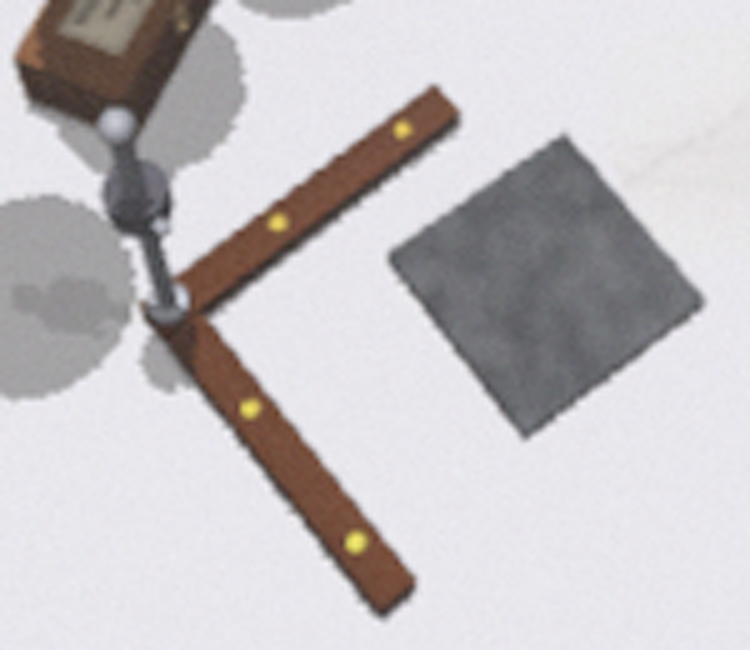

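View pics/t_f.png

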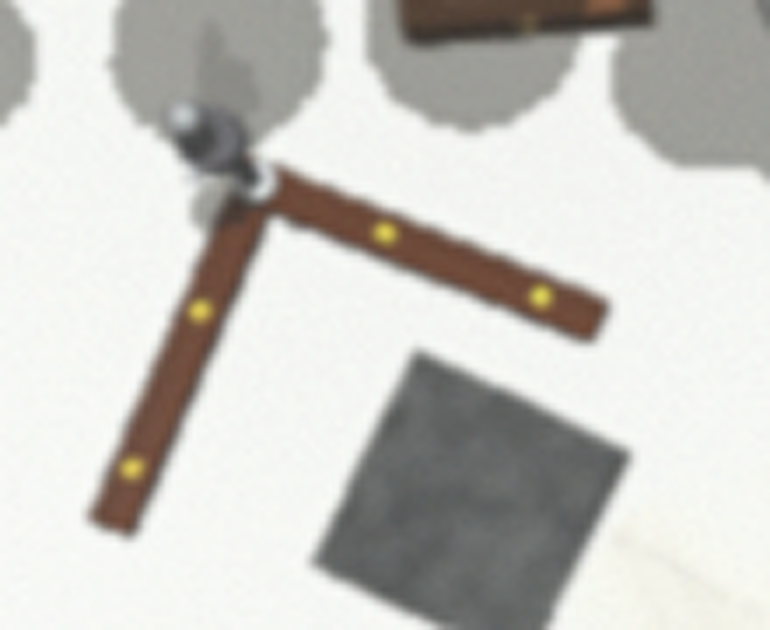

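View pics/s_c.png

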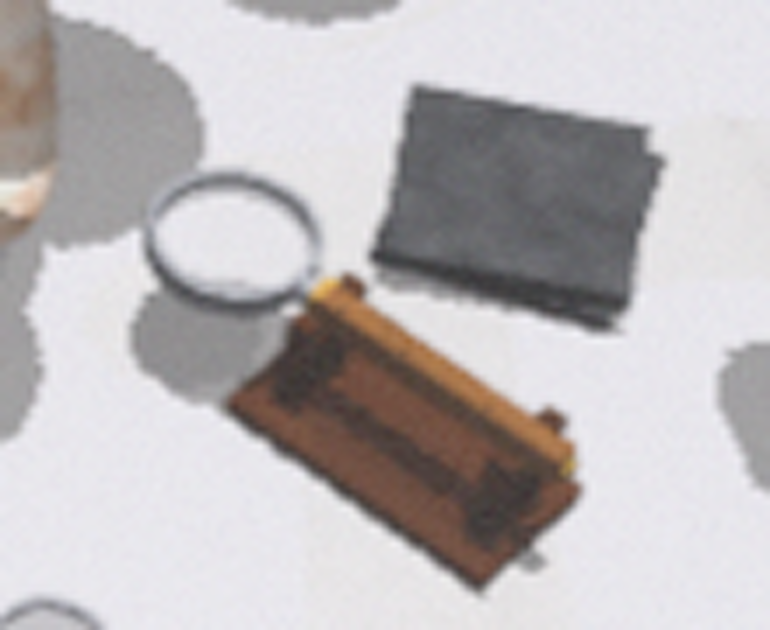

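View pics/t_c.png

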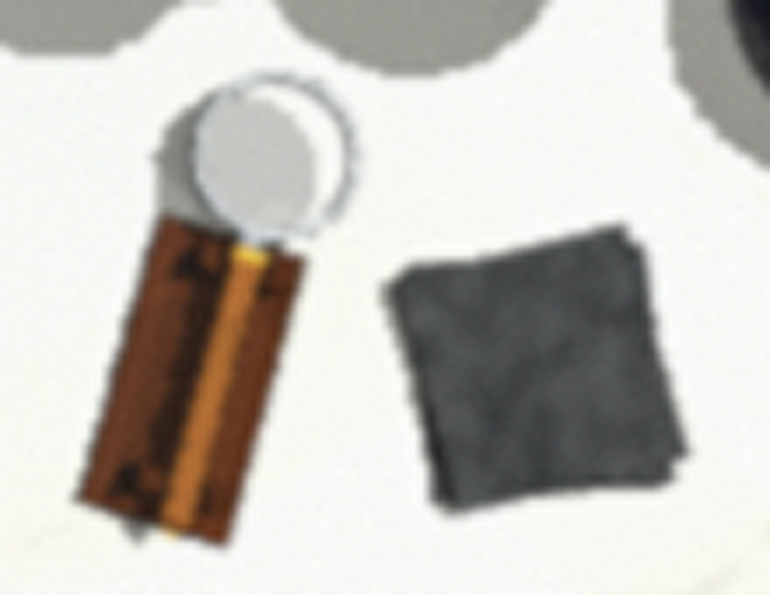

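```bash
cat > fit.py <<'E'
import pickle
from h import *
from scipy.optimize import minimize
from scipy.spatial import ConvexHull
D=pickle.load(open("d0.pkl","rb"))
S=4
def render(f,boxes,pose,win):
    x0,y0,w,h=win; im=np.zeros((h*S,w*S),np.uint8)
    c,s=np.cos(pose[2]),np.sin(pose[2]); R=np.array([[c,-s],[s,c]])
    for b in boxes:
        P=np.array([[x,y,z] for x in b[0] for y in b[1] for z in b[2]],float)
        P[:,:2]=P[:,:2]@R.T+pose[:2]
        q=proj(f,P); q=q[ConvexHull(q).vertices]
        q=((q-[x0,y0]+0.5)*S-0.5)*256
        cv2.fillConvexPoly(im,np.round(q).astype(np.int32),255,shift=8)
    return cv2.resize(im,(w,h),interpolation=cv2.INTER_AREA)/255.
def fit(names,boxes,obs,p0,win,ign=None):
    def cost(p):
        return sum((((render(D[n],boxes,p,win[n])-obs[n])**2)*(ign[n] if ign else 1)).sum() for n in names)
    r=minimize(cost,p0,method='Nelder-Mead',options=dict(initial_simplex=np.array(p0)+np.array([[0,0,0],[.006,0,0],[0,.006,0],[0,0,.06]]),xatol=1e-5,fatol=1e-3))
    return r.x,r.fun
def obsmask(n,t,kind,idx=0):
    f=D[n]; m=f["masks"][t][idx][1].astype(np.uint8)
    ys,xs=np.where(m); win=(xs.min()-8,ys.min()-8,xs.max()-xs.min()+17,ys.max()-ys.min()+17)
    x,y,w,h=win; im=f["image"][y:y+h,x:x+w].astype(float)
    g=cv2.dilate(m,np.ones((9,9)))[y:y+h,x:x+w]
    if kind=="dark":
        v=im.mean(2); hi=np.percentile(v,92); lo=np.median(v[m[y:y+h,x:x+w]>0]); o=np.clip((hi-v)/(hi-lo),0,1)
    else:
        s=im[...,2]-im[...,0]; lo=np.median(s[m[y:y+h,x:x+w]>0]); o=np.clip((s-5)/(lo-5)*1.0,0,1)
    return o*g,win
CO=[((-.046,.046),(-.046,.046),(0,.008))]
FE=[((0,.018),(-.135,.018),(0,.014)),((-.135,.018),(0,.018),(0,.014))]
CR=[((-.058,.058),(-.030,.030),(0,.008))]
if __name__=="__main__":
    for name,boxes,kind,t,p0 in [("coaster",CO,"dark","coaster",[.48,.078,-.38]),("fence",FE,"brown","fence",[.58,.155,-.38])]:
        o={};w={}
        for n in D: o[n],w[n]=obsmask(n,t,kind)
        for ns in (["side"],["top"],["side","top"]):
            x,c=fit(ns,boxes,o,p0,w); print(name,ns,x[:2].round(4),np.degrees(x[2]).round(2),round(c,1))
    # groove & shelf
    fp=None
E
python3 fit.py
```

```text
coaster ['side'] [0.4794 0.077 ] -24.91 13.5
coaster ['top'] [0.4777 0.0763] -25.02 11.2
coaster ['side', 'top'] [0.4788 0.077 ] -24.87 31.8
fence ['side'] [0.5925 0.1559] -21.52 351.8
fence ['top'] [0.591  0.1561] -22.04 135.7
fence ['side', 'top'] [0.5911 0.1563] -21.21 487.9
```

```bash
cat > ov.py <<'E'
from fit import *
import sys
def overlay(D,n,fe,win,k,name,zg=None,co=None,lo=None):
    f=D[n]; x,y,w,h=win
    im=cv2.resize(np.clip(f["image"][y:y+h,x:x+w]*1.5,0,255).astype('uint8'),None,fx=k,fy=k,interpolation=cv2.INTER_CUBIC)
    def pl(P,pose,col,closed=True):
        c,s=np.cos(pose[2]),np.sin(pose[2]); P=np.array(P,float); P[:,:2]=P[:,:2]@np.array([[c,-s],[s,c]]).T+pose[:2]
        q=(proj(f,P)-[x,y]+.5)*k-.5
        cv2.polylines(im,[np.round(q).astype(int)],closed,col,1,cv2.LINE_AA)
    for z,col in((.014,(0,255,0)),(0,(255,255,0))):
        pl([(0,0,z),(-.135,0,z),(-.135,.018,z),(.018,.018,z),(.018,-.135,z),(0,-.135,z)],fe,col)
    pl([(.009,.009,0),(.009,.009,.182)],fe,(0,0,255),False)
    if zg:
        a=np.linspace(0,6.283,40)
        for dz in(-.008,-.0015,.0015,.008): pl(np.c_[.009+.012*np.cos(a),.009+.012*np.sin(a),0*a+zg+dz],fe,(255,0,255))
    if co is not None:
        for z,col in((.008,(0,255,0)),(0,(255,255,0))): pl([(-.046,-.046,z),(.046,-.046,z),(.046,.046,z),(-.046,.046,z)],co,col)
    cv2.imwrite(name,im)
if __name__=="__main__":
    co=[.4787,.0767,np.radians(-24.9)]
    fe=[.592,.156,np.radians(-21.7)]
    overlay(D,"side",fe,(190,240,150,120),5,"pics/ov_s.png",.11,co)
    overlay(D,"top",fe,(160,180,110,90),7,"pics/ov_t.png",.11,co)
E
python3 ov.py
```

```text
(no output)
```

View pics/ov_s.png

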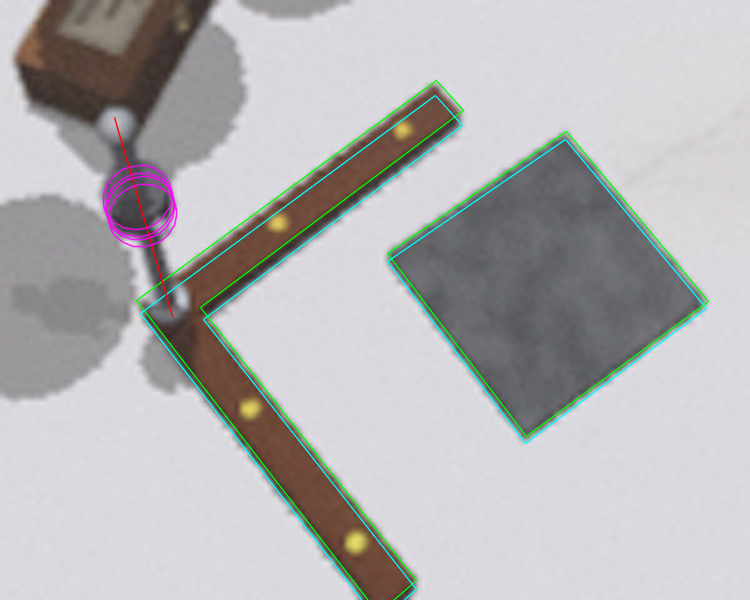

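View pics/ov_t.png

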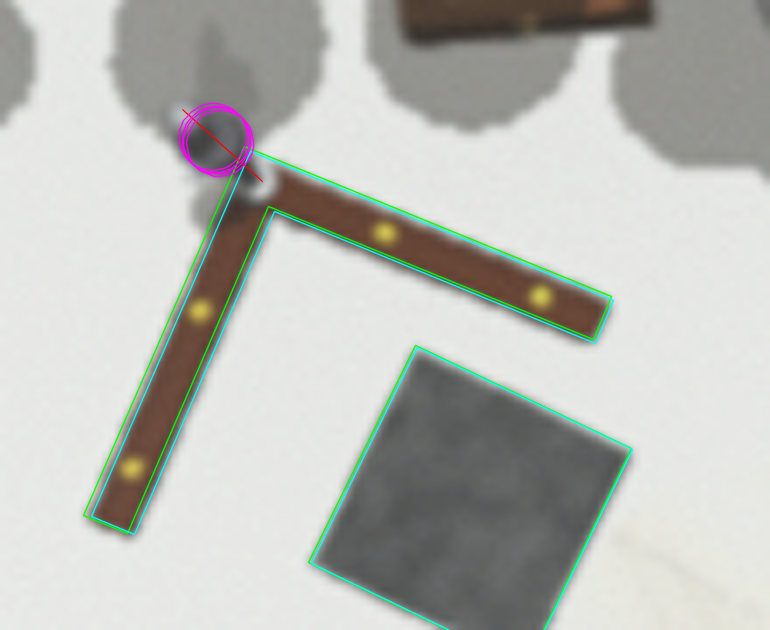

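```bash
python3 - <<'E'
from workcell import env
import pickle
from fit import *
for n in("side","top"):
    D[n]["image"]=np.mean([env.grab_frame(n)["image"].astype(float) for _ in range(8 if n=="side" else 5)],0)
pickle.dump(D,open("d0.pkl","wb"))
def crop(n,x,y,w,h,k,name):
    cv2.imwrite(name,cv2.resize(np.clip(D[n]["image"][y:y+h,x:x+w]*1.8,0,255).astype('uint8'),None,fx=k,fy=k,interpolation=cv2.INTER_CUBIC))
crop("side",202,256,36,52,11,"pics/s_p.png")
crop("top",178,186,30,30,16,"pics/t_p.png")
p={}
for name,boxes,kind,t,p0 in [("coaster",CO,"dark","coaster",[.48,.078,-.38]),("fence",FE,"dark","fence",[.591,.155,-.38])]:
    o={};w={};ig={}
    for n in D:
        o[n],w[n]=obsmask(n,t,kind); m=np.ones_like(o[n])
        if t=="fence":
            x,y=w[n][:2]; q=(proj(D[n],[[.59+.012,.161,.0],[.59+.012,.161,.2]])-[x,y]).round().astype(int)
            cv2.line(m,q[0].tolist(),q[1].tolist(),0,22 if n=="side" else 16)
            # ignore box things
            c=proj(D[n],[[.66,.06,.03]])[0]-[x,y]
        ig[n]=m
        cv2.imwrite(f"pics/o_{t}_{n}.png",cv2.resize((o[n]*m*255).astype('uint8'),None,fx=4,fy=4))
    for ns in (["side"],["top"],["side","top"]):
        x,c=fit(ns,boxes,o,p0,w,ig); print(name,ns,x[:2].round(4),np.degrees(x[2]).round(2),round(c,1))
E
```

```text
coaster ['side'] [0.4795 0.0768] -24.88 14.5
coaster ['top'] [0.4777 0.0763] -25.02 11.2
coaster ['side', 'top'] [0.4788 0.0767] -24.98 30.2
fence ['side'] [0.5914 0.1569] -21.31 40.3
fence ['top'] [0.5897 0.1564] -21.35 25.2
fence ['side', 'top'] [0.5909 0.1567] -21.46 79.7
```

View pics/s_p.png

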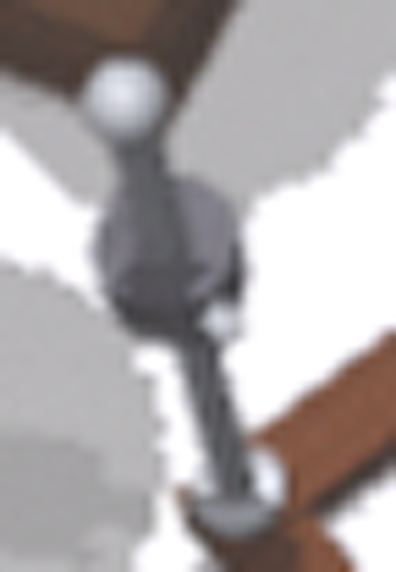

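View pics/t_p.png

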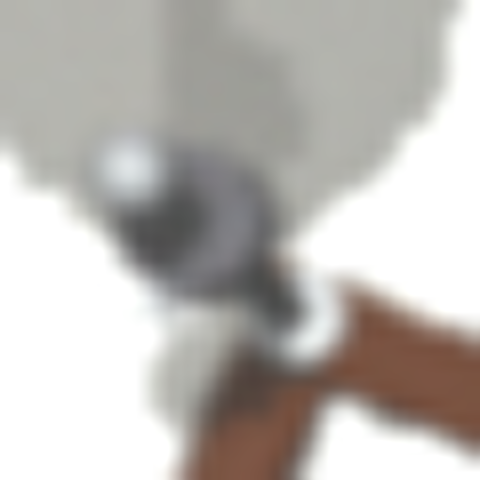

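View pics/o_fence_side.png

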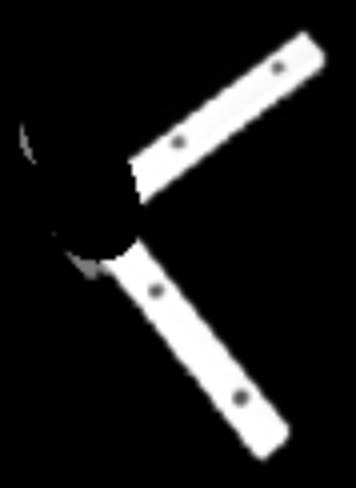

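```bash
python3 - <<'E'
from ov import *
co=[.4795,.0768,np.radians(-24.9)]; fs=[.5914,.1569,np.radians(-21.35)]; ft=[.5897,.1564,np.radians(-21.35)]
overlay(D,"side",fs,(190,240,150,120),5,"pics/ov_s1.png",None,co)
ims=[]
for z in (.105,.110,.115,.120):
    overlay(D,"side",fs,(202,256,36,52),11,"pics/t.png",z); ims.append(cv2.imread("pics/t.png"))
cv2.imwrite("pics/ov_cs.png",cv2.resize(np.hstack(ims[:4]),(800,289)))
cv2.imwrite("pics/ov_cs2.png",np.hstack(ims[:2])); cv2.imwrite("pics/ov_cs3.png",np.hstack(ims[2:]))
ims=[]
for z in (.105,.115):
    overlay(D,"top",ft,(175,183,40,40),10,"pics/t.png",z); ims.append(cv2.imread("pics/t.png"))
cv2.imwrite("pics/ov_ct.png",np.hstack(ims))
E
```

```text
(no output)
```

View pics/ov_s1.png

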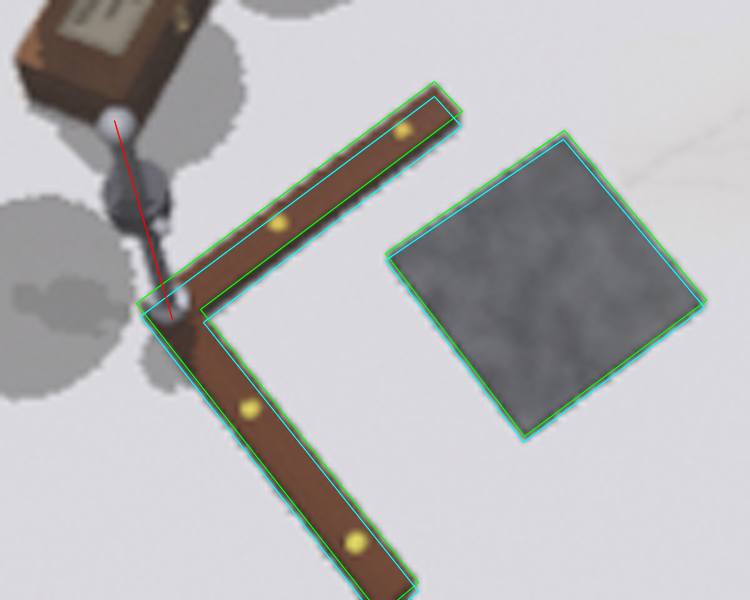

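View pics/ov_cs2.png

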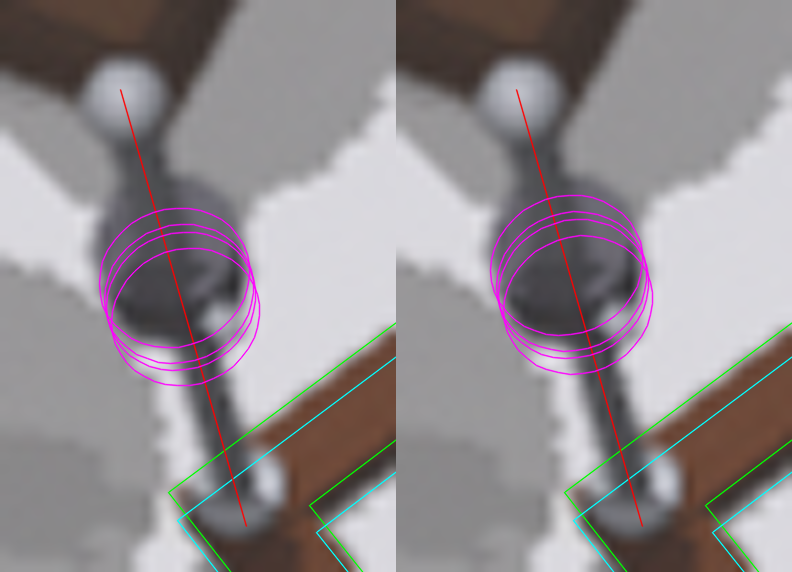

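View pics/ov_cs3.png

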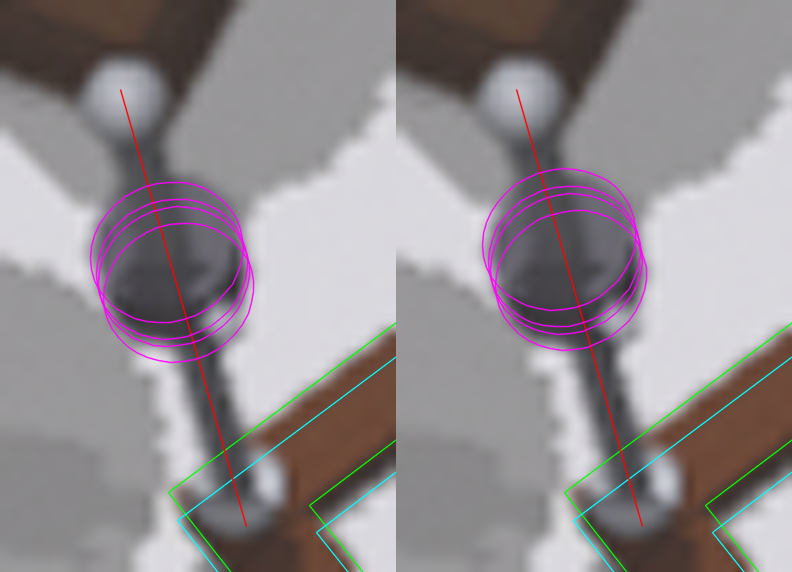

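View pics/ov_ct.png

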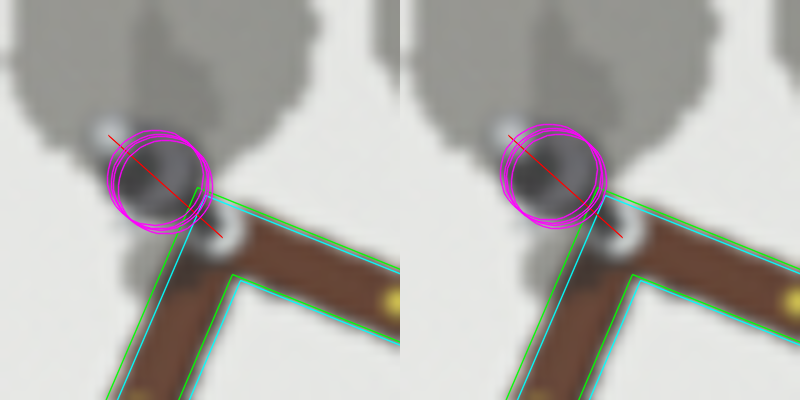

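```bash
python3 - <<'E'
from fit import *
from workcell import env
from scipy.ndimage import map_coordinates,gaussian_filter
f=D["side"]; g=gaussian_filter(f["image"].mean(2),.5)
def pts(pose,z,r=.012,h=.008):
    c,s=np.cos(pose[2]),np.sin(pose[2]); ax=np.array(pose[:2])+np.array([[c,-s],[s,c]])@[.009,.009]
    a=np.linspace(0,2*np.pi,120,endpoint=False)
    P=np.vstack([np.c_[ax[0]+r*np.cos(a),ax[1]+r*np.sin(a),0*a+z+d] for d in(-h,h)])
    return P
def score(f,g,pose,z,sh=(0,0)):
    q=proj(f,pts(pose,z)); q=q[ConvexHull(q).vertices]+sh
    qq=np.vstack([q,q[:1]]); L=np.r_[0,np.cumsum(np.linalg.norm(np.diff(qq,axis=0),axis=1))]
    t=np.linspace(0,L[-1],200,endpoint=False); p=np.c_[np.interp(t,L,qq[:,0]),np.interp(t,L,qq[:,1])]
    n=p-p.mean(0); n/=np.linalg.norm(n,axis=1)[:,None]
    o=map_coordinates(g,(p+.7*n)[:,::-1].T,order=1); i=map_coordinates(g,(p-.7*n)[:,::-1].T,order=1)
    return np.clip(o-i,-10,25).mean()
for n,pose in(("side",[.5914,.1569,np.radians(-21.35)]),("top",[.5897,.1564,np.radians(-21.35)])):
    f=D[n]; g=gaussian_filter(f["image"].mean(2),.5)
    z=np.arange(.095,.135,.0025)
    print(n,[(round(a,4),round(score(f,g,pose,a),1)) for a in z])
    best=max(((score(f,g,pose,a,(u,v)),a,u,v) for a in np.arange(.1,.135,.001) for u in np.arange(-1,1.1,.25) for v in np.arange(-.5,.6,.25)))
    print(best)
    for _ in range(3):
        F=env.grab_frame(n); 
        for r in env.search_frame(F,"focus_mark"):
            t=cam(F)[1]; d=np.array(r["xyz"])-t; c,s=np.cos(pose[2]),np.sin(pose[2])
            ax=np.array(pose[:2])+np.array([[c,-s],[s,c]])@[.009,.009]
            k=((ax-t[:2])@d[:2])/(d[:2]@d[:2]); print(r["xyz"],r["score"],proj(F,r["xyz"]).round(1),"axis z",t[2]+k*d[2], (t+k*d)[:2]-ax)
E
```

```text
side [(np.float64(0.095), np.float64(7.6)), (np.float64(0.0975), np.float64(7.8)), (np.float64(0.1), np.float64(8.2)), (np.float64(0.1025), np.float64(8.7)), (np.float64(0.105), np.float64(10.1)), (np.float64(0.1075), np.float64(12.3)), (np.float64(0.11), np.float64(14.0)), (np.float64(0.1125), np.float64(15.7)), (np.float64(0.115), np.float64(18.2)), (np.float64(0.1175), np.float64(19.2)), (np.float64(0.12), np.float64(18.4)), (np.float64(0.1225), np.float64(17.1)), (np.float64(0.125), np.float64(16.1)), (np.float64(0.1275), np.float64(15.3)), (np.float64(0.13), np.float64(13.8)), (np.float64(0.1325), np.float64(11.5)), (np.float64(0.135), np.float64(9.0))]
(np.float64(19.968139929217585), np.float64(0.11400000000000002), np.float64(0.25), np.float64(-0.5))
[0.5981, 0.1691, 0.1293] 0.46 [[216.4 281.6]] axis z 0.11077339667962438 [0.00134599 0.00152335]
[0.6006, 0.1688, 0.1293] 0.63 [[215.3 280.8]] axis z 0.1154714280529262 [0.00230081 0.00262959]
top [(np.float64(0.095), np.float64(15.4)), (np.float64(0.0975), np.float64(15.6)), (np.float64(0.1), np.float64(15.8)), (np.float64(0.102
[... 227 characters left out ...]
t64(0.1175), np.float64(16.0)), (np.float64(0.12), np.float64(15.4)), (np.float64(0.1225), np.float64(14.7)), (np.float64(0.125), np.float64(13.6)), (np.float64(0.1275), np.float64(12.3)), (np.float64(0.13), np.float64(11.1)), (np.float64(0.1325), np.float64(10.2)), (np.float64(0.135), np.float64(9.3))]
(np.float64(18.35284417897144), np.float64(0.10900000000000001), np.float64(0.5), np.float64(-0.5))
[0.6003, 0.1627, 0.1286] 0.44 [[188.5 199.8]] axis z 0.12958377876555405 [-0.00120136  0.00102774]
[0.6016, 0.1658, 0.1266] 0.42 [[187.4 199.4]] axis z 0.1418512130604721 [-0.00197875  0.00168062]
[0.5999, 0.1628, 0.1294] 0.42 [[188.4 199.9]] axis z 0.12956868225577067 [-0.00148332  0.00126564]
```

```bash
python3 - <<'E'
from fit import *
def pl(f,a,b):
    t,d=ray(f,[a,b]); n=np.cross(d[0],d[1]); return n/np.linalg.norm(n),t
n2,t2=pl(D["top"],(100,163),(500,166))
for a,b in (((0,345),(283,0)),((0,300),(240,0))):
    n1,t1=pl(D["side"],a,b)
    d=np.cross(n1,n2); p=np.linalg.lstsq(np.array([n1,n2,[0,1,0]]),np.array([n1@t1,n2@t2,0]),rcond=None)[0]; print(p,d/np.linalg.norm(d))
from workcell import env
for yaw in (-111.4,68.6,-21.4,158.6):
    print(yaw,env.inverse_kinematics([.45,.05,.15],[-90,0,yaw]),env.inverse_kinematics([.48,.08,.15],[-90,0,yaw]))
E
```

```text
[0.61586012 0.         0.48056441] [ 0.02728935  0.98889855 -0.1460649 ]
[0.59835712 0.         0.56135483] [ 0.04394525  0.97390964 -0.22264059]
-111.4 [ 2.70073846e+01  9.43399026e+00 -2.88616803e+01  2.54444375e-14
 -5.17043295e+01  1.31592615e+02] [ 2.86332230e+01  1.26660164e+01 -2.45802335e+01  2.54444375e-14
 -5.27537501e+01  1.29966777e+02]
68.6 [ 27.00738459   9.43399026 -28.86168025   0.         -51.70432949
 -48.40738459] [ 28.63322299  12.66601637 -24.58023352   0.         -52.75375011
 -50.03322299]
-21.4 [ 2.70073846e+01  9.43399026e+00 -2.88616803e+01 -2.54444375e-14
 -5.17043295e+01 -1.38407385e+02] [ 2.86332230e+01  1.26660164e+01 -2.45802335e+01 -2.54444375e-14
 -5.27537501e+01 -1.40033223e+02]
158.6 [ 2.70073846e+01  9.43399026e+00 -2.88616803e+01  2.54444375e-14
 -5.17043295e+01  4.15926154e+01] [ 2.86332230e+01  1.26660164e+01 -2.45802335e+01  2.54444375e-14
 -5.27537501e+01  3.99667770e+01]
```

```bash
python3 - <<'E'
from fit import *
cv2.imwrite("pics/side_big.png",np.clip(cv2.resize(D["side"]["image"],None,fx=1.42,fy=1.42)*1.3,0,255).astype('uint8'))
E
```

```text
(no output)
```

View pics/side_big.png

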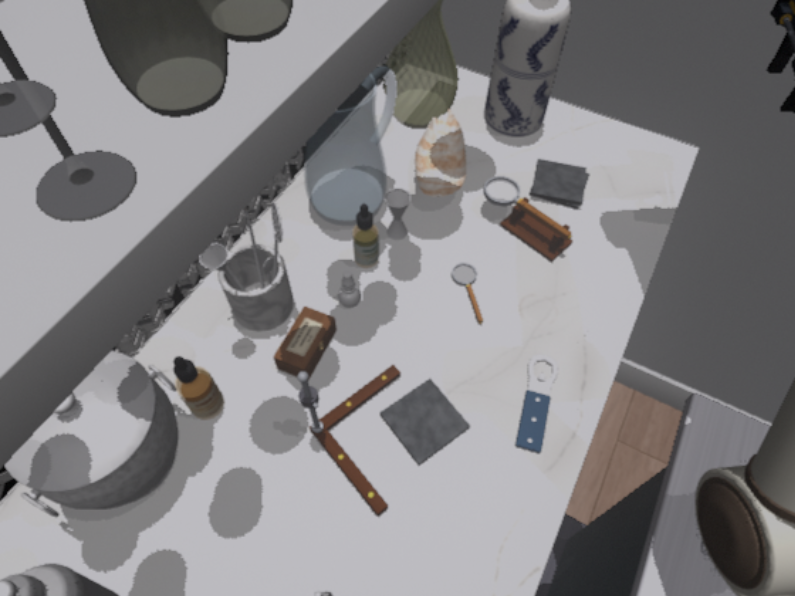

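The bystanders lie clear of the push area and the shelf edge is around x≈0.61, z≈0.48, so the work stays in front of it. Push along fence +y first.

```bash
cat > cfg.py <<'E'
import numpy as np
FE=np.array([.5906,.1567]); YF=-21.4
c,s=np.cos(np.radians(YF)),np.sin(np.radians(YF)); RF=np.array([[c,-s],[s,c]])
def W(x,y,z): p=FE+RF@[x,y]; return [p[0],p[1],z]
def F(p): return RF.T@(np.array(p[:2])-FE)
def st(env,msg=""):
    q=env.read_state(); f=q["force"]; print(msg,"t",round(q["clock"],2),"fence xy",(F(q["position"])*1000).round(1),"z",round(q["position"][2]*1000,1),"F(f)",(RF.T@f[:2]).round(1),round(f[2],1),"op",round(q["opening"],3))
E
python3 - <<'E'
from workcell import env
from cfg import *
env.gripper_to(0.5)
env.goto(W(-.075,-.195,.20),[-90,0,68.6]); st(env,"pre")
env.move_straight(W(-.075,-.195,.03)); st(env)
print(env.move_straight(W(-.075,-.195,.004),rate=.05,force_limit=5)); st(env,"low")
print(env.move_straight(W(-.075,-.160,.004),rate=.06,force_limit=6)); st(env,"a")
print(env.move_straight(W(-.073,-.110,.004),rate=.05,force_limit=6)); st(env,"b")
import cv2
f=env.grab_frame("top"); cv2.imwrite("pics/p1.png",cv2.resize(f["image"][150:300,120:330],None,fx=3.5,fy=3.5))
E
```

```text
pre t 6.11 fence xy [ -74.7 -195.4] z 200.0 F(f) [ 0.6 -0.2] 0.8 op 0.5
 t 7.39 fence xy [ -74.5 -194.7] z 30.6 F(f) [-1.6  0.9] 0.1 op 0.5
False
low t 8.06 fence xy [ -75. -195.] z 3.8 F(f) [0.2 0.5] -0.6 op 0.496
False
a t 8.79 fence xy [ -75.1 -159.8] z 3.9 F(f) [0.8 1.2] -0.0 op 0.5
False
b t 9.94 fence xy [ -72.9 -110. ] z 4.1 F(f) [0.3 0.3] 0.8 op 0.502
```

View pics/p1.png

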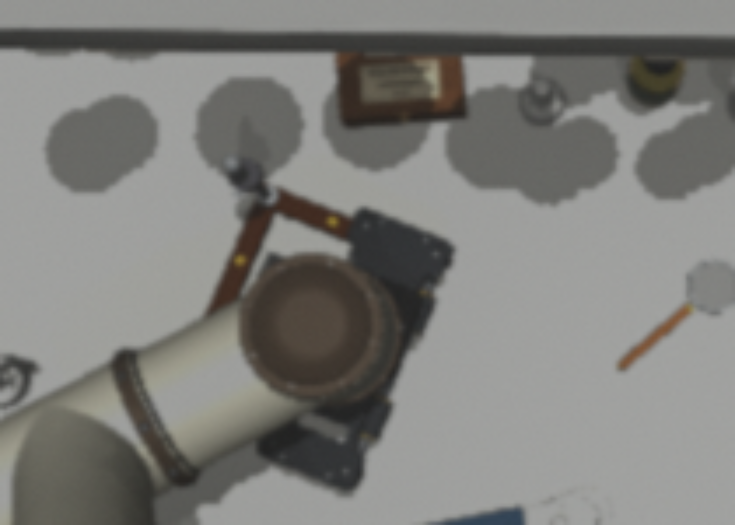

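The view is blocked by the gripper, but the coaster's corner peeps out near (272,262) heading for the rail. Continue to contact.

```bash
python3 - <<'E'
from workcell import env
from cfg import *
print(env.move_straight(W(-.073,-.085,.004),rate=.02,force_limit=5)); st(env,"contact y")
env.dwell(.1); st(env)
import cv2
f=env.grab_frame("side"); cv2.imwrite("pics/p2.png",cv2.resize(f["image"][230:370,190:380],None,fx=4,fy=4,interpolation=cv2.INTER_CUBIC))
E
```

```text
True
contact y t 10.61 fence xy [ -73.7 -102.7] z 3.6 F(f) [0.7 1.5] 0.4 op 0.5
 t 10.71 fence xy [ -73.9 -103. ] z 3.4 F(f) [ 0.3 -0.2] -0.5 op 0.501
```

View pics/p2.png

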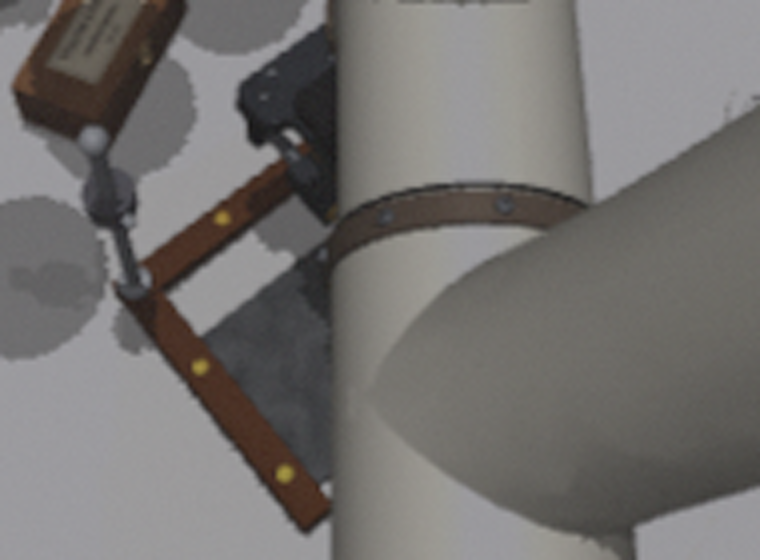

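The coaster's edge now lies along the y=0 rail (side crop, (205,335)–(330,480)), with a gap to the other rail. Next the x push.

```bash
python3 - <<'E'
from workcell import env
from cfg import *
print(env.move_straight(W(-.073,-.095,.004),rate=.02,force_limit=10)); st(env,"contact y2")
env.move_straight(W(-.074,-.118,.004),rate=.08)
env.move_straight(W(-.074,-.118,.05),rate=.2)
env.goto(W(-.160,-.050,.05),[-90,0,158.6]); st(env,"pre x")
print(env.move_straight(W(-.160,-.050,.004),rate=.08,force_limit=5)); 
print(env.move_straight(W(-.112,-.050,.004),rate=.05,force_limit=6)); st(env,"x1")
print(env.move_straight(W(-.085,-.050,.004),rate=.02,force_limit=6)); st(env,"x contact")
env.dwell(.1); st(env)
E
```

```text
True
contact y2 t 11.05 fence xy [ -74.8 -102.8] z 3.0 F(f) [ 0.3 -0.3] 0.4 op 0.5
pre x t 12.98 fence xy [-160.1  -50.4] z 49.5 F(f) [ 0.  -0.2] -0.4 op 0.5
False
False
x1 t 14.82 fence xy [-112.  -50.] z 4.0 F(f) [ 0.2 -0.2] -0.5 op 0.503
True
x contact t 15.53 fence xy [-101.5  -50.4] z 3.6 F(f) [-1.1  1.1] 0.5 op 0.5
 t 15.63 fence xy [-101.6  -50.6] z 3.4 F(f) [-0.7 -0. ] 0.4 op 0.5
```

```bash
python3 - <<'E'
from workcell import env
from cfg import *
print(env.move_straight(W(-.090,-.050,.004),rate=.02,force_limit=10)); st(env,"x contact2")
env.move_straight(W(-.120,-.050,.004),rate=.08)
env.move_straight(W(-.120,-.050,.05),rate=.2)
# second y push, centred
env.goto(W(-.048,-.125,.05),[-90,0,68.6])
env.move_straight(W(-.048,-.125,.004),rate=.08,force_limit=5)
print(env.move_straight(W(-.048,-.090,.004),rate=.03,force_limit=10)); st(env,"y contact3")
env.move_straight(W(-.048,-.120,.004),rate=.1)
env.move_straight(W(-.048,-.120,.18),rate=.3)
env.goto([.44,-.25,.20],[-90,0,0]); st(env,"away")
import cv2,pickle
D={}
for n in("side","top"):
    f=env.grab_frame(n); f["image"]=np.mean([f["image"].astype(float)]+[env.grab_frame(n)["image"].astype(float) for _ in range(2)],0); D[n]=f
f=D["side"]["image"];cv2.imwrite("pics/p3s.png",cv2.resize(np.clip(f[230:370,190:380]*1.5,0,255),None,fx=4,fy=4,interpolation=cv2.INTER_CUBIC))
f=D["top"]["image"];cv2.imwrite("pics/p3t.png",cv2.resize(np.clip(f[180:290,150:300]*1.5,0,255),None,fx=5,fy=5,interpolation=cv2.INTER_CUBIC))
pickle.dump(D,open("d1.pkl","wb"))
E
```

```text
True
x contact2 t 15.92 fence xy [-101.6  -51.3] z 3.0 F(f) [-1. -0.] 0.1 op 0.498
True
y contact3 t 19.43 fence xy [ -48.8 -102.7] z 3.6 F(f) [ 0.4 -1.1] 0.9 op 0.497
away t 21.69 fence xy [   8.1 -433. ] z 199.4 F(f) [-0.4 -0.2] 0.1 op 0.5[ WARN:0@6.992] global loadsave.cpp:1063 imwrite_ Unsupported depth image for selected encoder is fallbacked to CV_8U.
```

View pics/p3s.png

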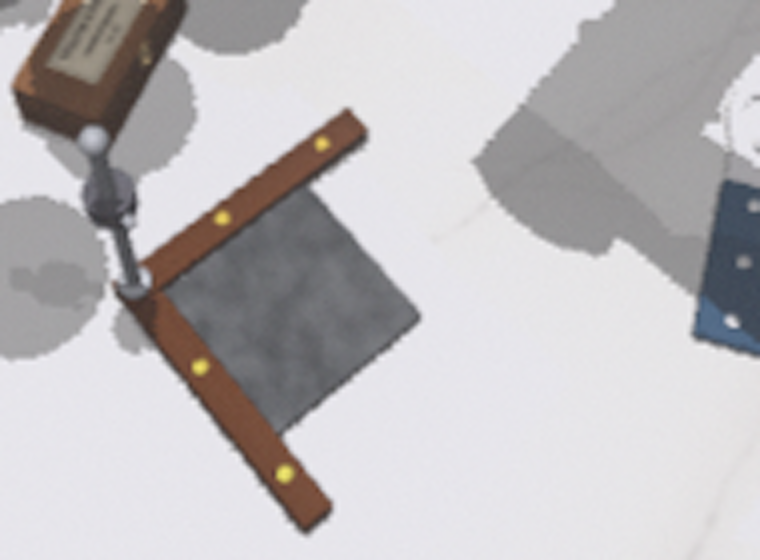

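View pics/p3t.png

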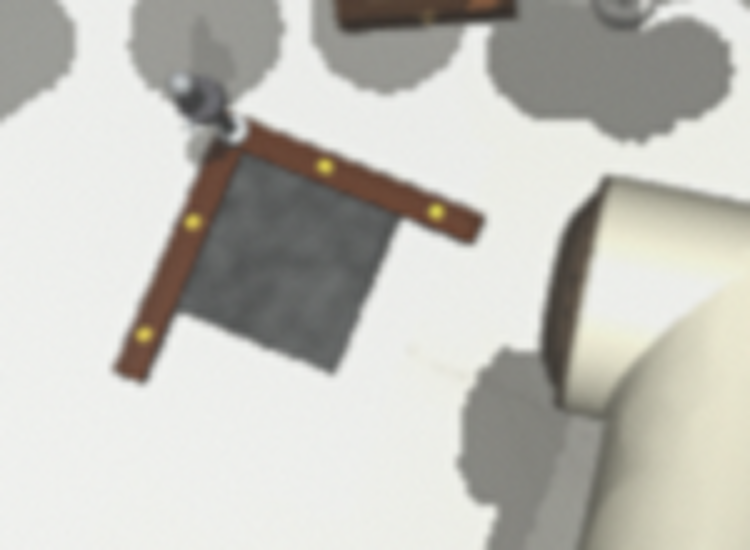

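Both views show the coaster flush against both rails with no visible gap. Now the loupe pose.

```bash
python3 - <<'E'
from fit import *
import fit
D=fit.D
a=np.linspace(0,2*np.pi,60)
def rend(f,pose,win):
    x0,y0,w,h=win; im=np.zeros((h*S,w*S),np.uint8)
    c,s=np.cos(pose[2]),np.sin(pose[2]); R=np.array([[c,-s],[s,c]])
    A=np.vstack([np.c_[.032*np.cos(a),.032*np.sin(a),0*a+z] for z in(.040,.050)])
    B=np.array([[x,y,z] for x in(-.145,-.03) for y in(-.006,.006) for z in(.038,.052)])
    for P in(A,B):
        P=P.copy();P[:,:2]=P[:,:2]@R.T+pose[:2]; q=proj(f,P); q=q[ConvexHull(q).vertices]
        cv2.fillConvexPoly(im,np.round(((q-[x0,y0]+.5)*S-.5)*256).astype(np.int32),255,shift=8)
    return cv2.resize(im,(w,h),interpolation=cv2.INTER_AREA)/255.
def run(ns,p0):
    ob={}
    for n in ns:
        ms=[m for sc,m in D[n]["masks"]["loupe"]]; m=max(ms,key=lambda m:m.sum()); ob[n]=m.astype(float)
    cost=lambda p:sum(((rend(D[n],p,(0,0,560,420))-ob[n])**2).sum() for n in ns)
    r=minimize(cost,p0,method='Nelder-Mead',options=dict(initial_simplex=np.array(p0)+np.array([[0,0,0],[.006,0,0],[0,.006,0],[0,0,.06]]),xatol=1e-4,fatol=.01))
    return r.x,r.fun
for ns in(["side"],["top"],["side","top"]):
    x,c=run(ns,[.54,-.336,-.25]); u=np.array([np.cos(x[2]),np.sin(x[2])]); print(ns,x[:2].round(4),np.degrees(x[2]).round(2),c,"grip",(x[:2]-.086*u).round(4))
# cradle foot in top: dark/brown
pose=x
for n,win,k in(("side",(320,100,110,90),7),("top",(350,205,110,85),7)):
    f=D[n]; x0,y0,w,h=win; im=cv2.resize(np.clip(f["image"][y0:y0+h,x0:x0+w]*1.6,0,255).astype('uint8'),None,fx=k,fy=k,interpolation=cv2.INTER_CUBIC)
    c,s=np.cos(pose[2]),np.sin(pose[2]); R=np.array([[c,-s],[s,c]])
    def pl(P,col):
        P=np.array(P,float);P[:,:2]=P[:,:2]@R.T+pose[:2]; q=(proj(f,P)-[x0,y0]+.5)*k-.5
        cv2.polylines(im,[np.round(q).astype(int)],True,col,1,cv2.LINE_AA)
    pl(np.c_[.032*np.cos(a),.032*np.sin(a),0*a+.05],(0,255,0)); pl([(-.145,-.006,.052),(-.037,-.006,.052),(-.037,.006,.052),(-.145,.006,.052)],(0,255,0))
    pl([(-.086-.058,-.03,.008),(-.086+.058,-.03,.008),(-.086+.058,.03,.008),(-.086-.058,.03,.008)],(255,255,0))
    cv2.imwrite(f"pics/lo_{n}.png",im)
E
```

```text
['side'] [ 0.5505 -0.3482] -16.18 79.3761937716263 grip [ 0.4679 -0.3242]
['top'] [ 0.5467 -0.3494] -16.15 57.105082660515194 grip [ 0.4641 -0.3255]
['side', 'top'] [ 0.5487 -0.3488] -15.95 166.43560169165704 grip [ 0.466  -0.3252]
```

View pics/lo_side.png

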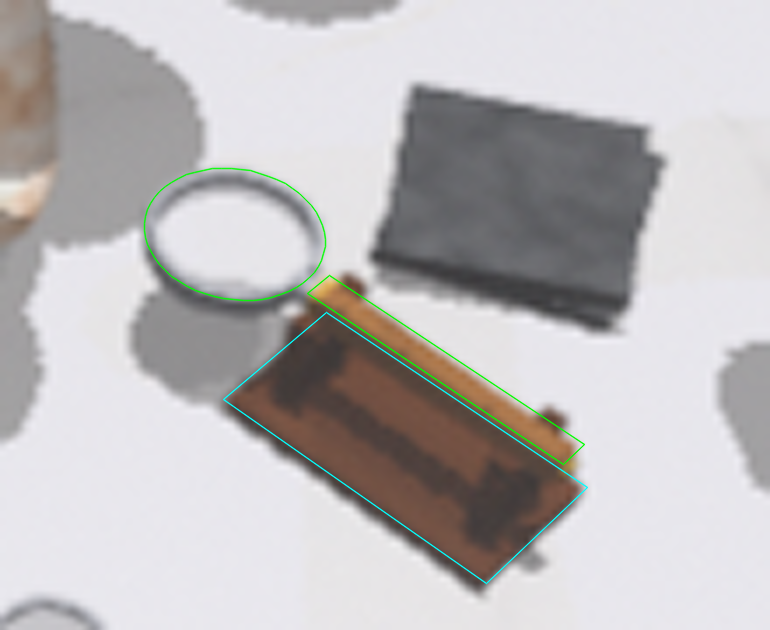

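View pics/lo_top.png

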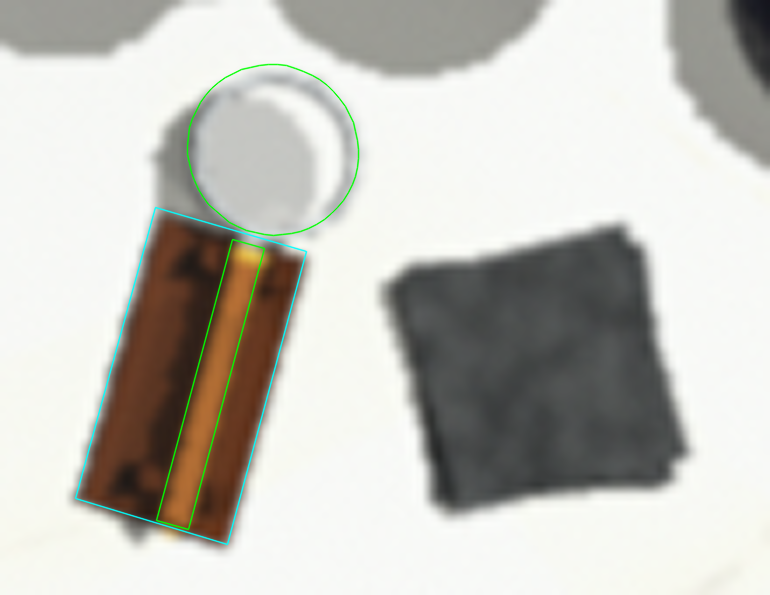

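```bash
python3 - <<'E'
from workcell import env
from cfg import *
import cv2
G=[.466,-.325]; o=[-90,0,-16]
env.gripper_to(0.55,30)
env.goto([G[0],G[1],.13],o)
print(env.move_straight([G[0],G[1],.026],rate=.12,force_limit=6)); st(env,"down")
env.gripper_to(0.0,30); st(env,"grip")
for n in("side","top"):
    f=env.grab_frame(n); cv2.imwrite(f"pics/g_{n}.png",cv2.resize(f["image"][80:300,300:480] if n=="side" else f["image"][190:300,320:460],None,fx=4 if n=="top" else 2.7,fy=4 if n=="top" else 2.7,interpolation=cv2.INTER_CUBIC))
env.move_straight([G[0],G[1],.20],rate=.12); st(env,"lift")
f=env.grab_frame("side"); cv2.imwrite("pics/l_side.png",f["image"])
E
```

```text
False
down t 23.91 fence xy [  60.5 -493.8] z 27.0 F(f) [0.  0.5] -0.2 op 0.55
grip t 24.62 fence xy [  59.8 -494. ] z 26.1 F(f) [1.2 0.3] 0.4 op 0.133
lift t 26.32 fence xy [  59.3 -493.9] z 199.1 F(f) [-0.1 -0.1] -0.2 op 0.137
```

View pics/g_side.png

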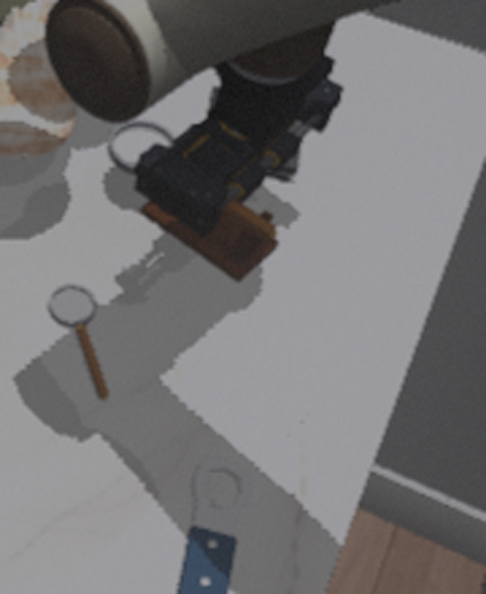

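View pics/l_side.png

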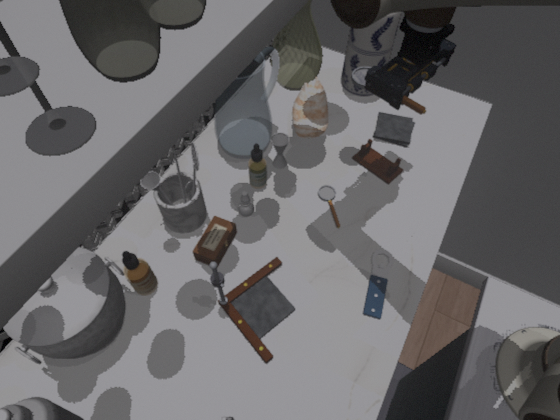

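Held: handle end at (412,105), lens near (368,77), rest empty. Carry over to the coaster, high first.

```bash
python3 - <<'E'
from workcell import env
from cfg import *
import cv2,pickle
C=np.array(W(-.046,-.046,0)[:2]); psi=np.radians(23.6); u=np.array([np.cos(psi),np.sin(psi)])
g=C-.086*u; print(C,g)
env.goto([g[0],g[1],.20],[-90,0,23.6]); st(env,"over")
env.move_straight([g[0],g[1],.097],rate=.1); env.dwell(.3); st(env,"at")
s=env.read_state(); print(s["position"],s["tool_rot"])
D={}
for n in("side","top"):
    f=env.grab_frame(n); f["image"]=np.mean([f["image"].astype(float)]+[env.grab_frame(n)["image"].astype(float) for _ in range(5)],0); D[n]=f
    print(n,[(r["xyz"],r["score"]) for r in env.search_frame(env.grab_frame(n),"loupe")])
pickle.dump(D,open("d2.pkl","wb"))
sv=lambda n,w,k,nm: cv2.imwrite(nm,np.clip(cv2.resize(D[n]["image"][w[1]:w[1]+w[3],w[0]:w[0]+w[2]],None,fx=k,fy=k,interpolation=cv2.INTER_CUBIC)*1.5,0,255).astype('uint8'))
sv("side",(190,230,150,120),5,"pics/f_s.png"); sv("top",(150,170,150,110),5,"pics/f_t.png")
E
```

```text
[0.5309871  0.13065576] [0.45217991 0.09622575]
over t 27.93 fence xy [-106.4 -107.2] z 200.0 F(f) [ 0.6 -0. ] -0.2 op 0.134
at t 29.41 fence xy [-106.7 -106.7] z 97.3 F(f) [1.5 0.2] -0.4 op 0.134
[0.45232619 0.09632178 0.09731454] [-8.99930208e+01 -4.41841436e-02  2.35994859e+01]
side [([0.5287, 0.1311, 0.1147], 0.81), ([0.6711, -0.039, 0.0277], 0.34)]
top [([0.5344, 0.1247, 0.1214], 0.94), ([0.5739, 0.1484, 0.014], 0.72), ([0.5346, -0.1749, 0.0085], 0.54)]
```

View pics/f_s.png

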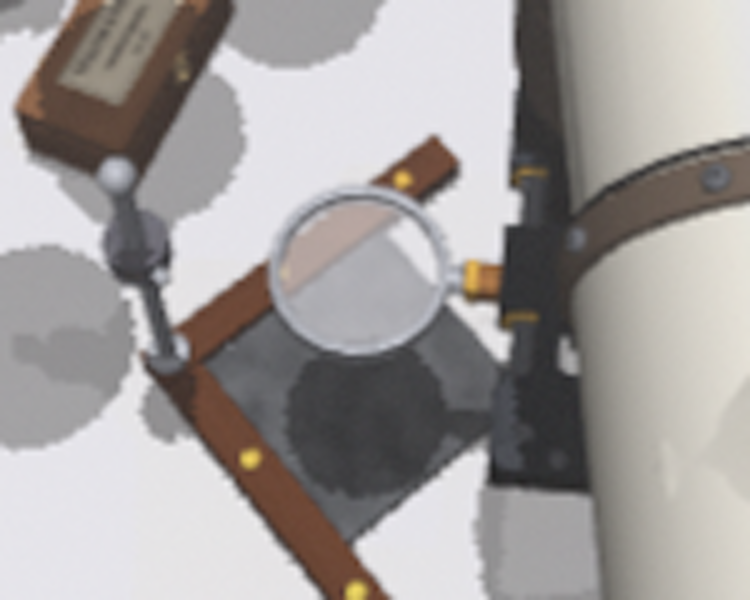

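View pics/f_t.png

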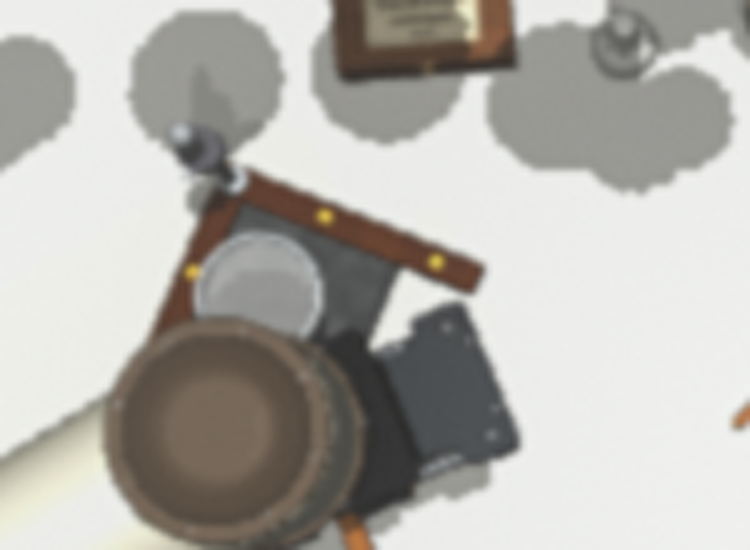

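```bash
cat > lens.py <<'E'
from h import *
import pickle
from scipy.optimize import minimize
from scipy.ndimage import map_coordinates,gaussian_filter
from cfg import W
PS=np.radians(23.6)
a=np.linspace(0,2*np.pi,240,endpoint=False)
def rim(c,pitch=0,roll=0,ps=PS,r=.0305,dz=.005):
    # ring mid-line of upper face
    R=Ro.from_euler('ZYX',[ps,pitch,roll]).as_matrix()
    return np.c_[r*np.cos(a),r*np.sin(a),0*a+dz]@R.T+c
def hullpts(f,c,pitch,roll,r=.032):
    q=np.vstack([proj(f,rim(c,pitch,roll,r=r,dz=d)) for d in(-.005,.005)]).astype(np.float32)
    h=cv2.convexHull(q)[:,0,:].astype(float)
    qq=np.vstack([h,h[:1]]); L=np.r_[0,np.cumsum(np.linalg.norm(np.diff(qq,axis=0),axis=1))]
    t=np.linspace(0,L[-1],240,endpoint=False)
    return np.c_[np.interp(t,L,qq[:,0]),np.interp(t,L,qq[:,1])]
def sc(f,g,c,pitch,roll):
    # gradient magnitude along outer silhouette
    p=hullpts(f,c,pitch,roll); n=p-p.mean(0); n/=np.linalg.norm(n,axis=1)[:,None]
    o=map_coordinates(g,(p+.8*n)[:,::-1].T,order=1); i=map_coordinates(g,(p-.8*n)[:,::-1].T,order=1)
    return np.clip(np.abs(o-i),0,30).mean()
E
python3 - <<'E'
from lens import *
D=pickle.load(open("d2.pkl","rb"))
C=np.array(W(-.046,-.046,.1163))
for n in D:
    f=D[n]; g=gaussian_filter(f["image"].mean(2),.4)
    best=None
    for free in ("xy","xyp"):
        best=None
        for x0 in np.arange(-.006,.0061,.003):
            for y0 in np.arange(-.006,.0061,.003):
                fun=lambda p:-sc(f,g,C+[p[0],p[1],0],p[2] if free!="xy" else 0,p[3] if free!="xy" else 0)
                r=minimize(fun,[x0,y0,0,0],method='Nelder-Mead',options=dict(initial_simplex=np.array([x0,y0,0,0])+np.vstack([np.zeros(4),np.diag([.002,.002,.05,.05])])))
                if best is None or r.fun<best.fun: best=r
        print(n,free,(best.x[:2]*1000).round(2),np.degrees(best.x[2:]).round(1),best.fun)
    w=(190,230,150,120) if n=="side" else (150,170,150,110)
    im=cv2.resize(np.clip(f["image"][w[1]:w[1]+w[3],w[0]:w[0]+w[2]]*1.5,0,255).astype('uint8'),None,fx=5,fy=5,interpolation=cv2.INTER_CUBIC)
    for rr,dz,col in((.032,.005,(0,255,0)),(.032,-.005,(255,255,0))):
        q=(proj(f,rim(C,r=rr,dz=dz))-w[:2]+.5)*5-.5; cv2.polylines(im,[q.round().astype(int)],True,col,1,cv2.LINE_AA)
    cv2.imwrite(f"pics/fo_{n}.png",im)
E
```

```text
side xy [ 1.66 -1.86] [ 2.5 -2.2] -19.784782658280893
side xyp [ 1.02 -0.14] [-1.5 20. ] -25.796326555995808
top xy [-0.26  0.5 ] [-5.3 -2.7] -21.03980210551509
top xyp [ 3.1  -0.16] [30.3 24.1] -22.731038326323183
```

View pics/fo_side.png

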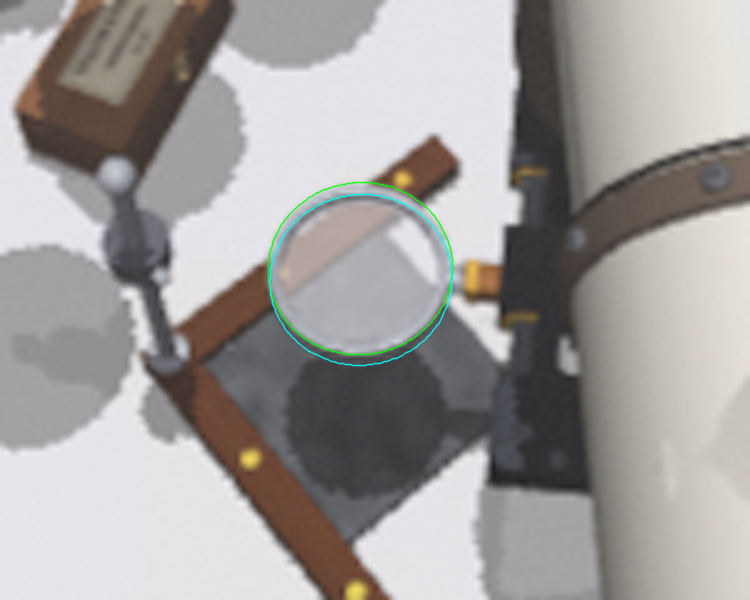

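View pics/fo_top.png

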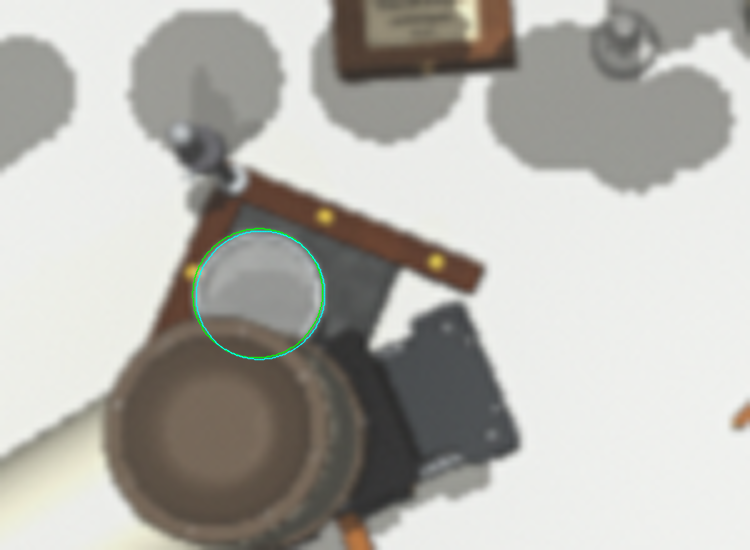

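```bash
python3 - <<'E'
from lens import *
D=pickle.load(open("d2.pkl","rb"))
f=D["side"]; g=f["image"].mean(2); C=np.array(W(-.046,-.046,.1163))
q=proj(f,rim(C,r=.032,dz=.005)); n=np.roll(q,-1,0)-np.roll(q,1,0); n=np.c_[n[:,1],-n[:,0]]; n/=np.linalg.norm(n,axis=1)[:,None]
n*=np.sign(((q-q.mean(0))*n).sum(1))[:,None]
s=np.arange(-4,4.01,.5)
for k in range(0,240,15):
    v=map_coordinates(g,(q[k]+s[:,None]*n[k])[:,::-1].T,order=1)
    print(q[k].round(0),n[k].round(1),v.round(0).astype(int).tolist())
E
```

```text
[243. 281.] [-1.  -0.1] [111, 108, 103, 101, 105, 108, 112, 115, 117, 125, 138, 148, 151, 153, 153, 153, 153]
[244. 288.] [-1.   0.3] [110, 110, 109, 109, 110, 113, 109, 99, 83, 62, 52, 53, 53, 53, 53, 53, 53]
[247. 294.] [-0.8  0.6] [117, 115, 113, 114, 115, 116, 111, 100, 83, 69, 63, 65, 68, 70, 70, 70, 70]
[252. 298.] [-0.5  0.9] [119, 118, 117, 117, 117, 118, 115, 108, 87, 66, 58, 62, 65, 65, 64, 59, 56]
[259. 300.] [-0.1  1. ] [119, 118, 115, 112, 116, 120, 121, 121, 96, 63, 53, 52, 49, 46, 44, 43, 43]
[267. 300.] [0.3 1. ] [118, 118, 117, 119, 122, 124, 122, 110, 80, 57, 56, 54, 48, 44, 44, 44, 45]
[273. 296.] [0.6 0.8] [118, 118, 118, 118, 121, 121, 113, 99, 77, 63, 60, 66, 70, 71, 71, 70, 70]
[278. 291.] [0.9 0.5] [115, 115, 116, 118, 120, 119, 113, 93, 71, 66, 66, 71, 79, 85, 95, 100, 106]
[280. 284.] [1.  0.1] [153, 144, 135, 128, 122, 123, 127, 128, 129, 128, 126, 117, 107, 103, 101, 104, 109]
[279. 278.] [ 0.9 -0.3] [143, 130, 120, 114, 116, 124, 132, 139, 144, 148, 152, 152, 152, 153, 153, 153, 153]
[276. 272.] [ 0.7 -0.7] [132, 116, 103, 102, 112, 123, 132, 140, 148, 151, 152, 152, 149, 149, 153, 153, 153]
[270. 268.] [ 0.4 -0.9] [106, 99, 99, 106, 117, 122, 115, 95, 77, 73, 69, 79, 88, 86, 80, 70, 61]
[264. 266.] [ 0.1 -1. ] [112, 98, 83, 97, 117, 118, 116, 110, 101, 113, 130, 139, 148, 150, 152, 152, 153]
[257. 267.] [-0.3 -1. ] [105, 95, 91, 92, 104, 119, 129, 137, 144, 149, 152, 153, 153, 153, 153, 153, 153]
[250. 270.] [-0.6 -0.8] [118, 104, 88, 88, 104, 119, 128, 136, 144, 149, 153, 153, 153, 153, 153, 153, 153]
[246. 275.] [-0.9 -0.5] [111, 104, 93, 88, 97, 110, 123, 134, 142, 149, 152, 153, 153, 153, 153, 154, 154]
```

```bash
python3 - <<'E'
import pickle,cv2,numpy as np
D=pickle.load(open("d2.pkl","rb")); g=D["side"]["image"]
cv2.imwrite("pics/z1.png",np.clip(cv2.resize(g[262:306,240:286],None,fx=14,fy=13,interpolation=cv2.INTER_CUBIC)*1.4,0,255).astype('uint8'))
cv2.imwrite("pics/z2.png",np.clip(cv2.resize(g[258:310,204:232],None,fx=11,fy=11,interpolation=cv2.INTER_NEAREST)*1.8,0,255).astype('uint8'))
E
```

```text
(no output)
```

View pics/z1.png

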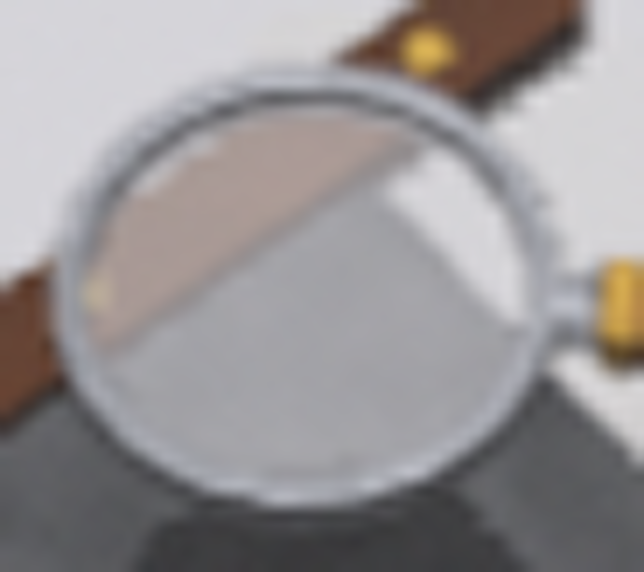

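View pics/z2.png

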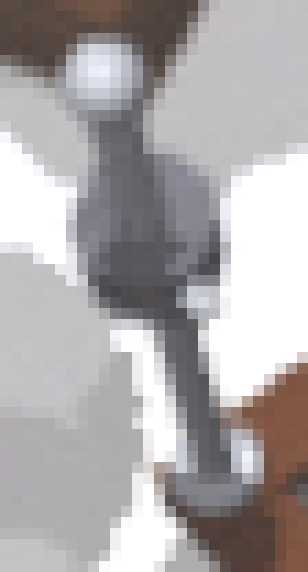

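```bash
python3 - <<'E'
from lens import *
D=pickle.load(open("d2.pkl","rb")); f=D["side"]
from cfg import *
def b(fe,z,r=.012,h=.008):
    ax=np.array(fe)+RF@[.009,.009]
    P=np.vstack([np.c_[ax[0]+r*np.cos(a),ax[1]+r*np.sin(a),0*a+z+d] for d in(-h,h)]); q=proj(f,P); return np.r_[q.min(0),q.max(0),(q.min(0)+q.max(0))/2].round(2)
for fe in([.5906,.1567],[.5914,.1569]):
    for z in(.112,.116,.120,.124): print(fe,z,b(fe,z))
    ax=np.array(fe)+RF@[.009,.009]
    print("axis",[(z,proj(f,[ax[0],ax[1],z]).round(2)) for z in (.014,.018,.172,.176,.182)])
g=f["image"].mean(2)
# profiles: vertical through collar, several columns, and horizontal
for c in range(209,226): print(c,g[266:292,c].round(0).astype(int).tolist())
E
```

```text
[0.5906, 0.1567] 0.112 [210.43 272.87 225.16 289.19 217.8  281.03]
[0.5906, 0.1567] 0.116 [210.13 271.92 224.93 288.31 217.53 280.12]
[0.5906, 0.1567] 0.12 [209.83 270.96 224.71 287.43 217.27 279.2 ]
[0.5906, 0.1567] 0.124 [209.53 269.99 224.48 286.54 217.   278.27]
axis [(0.014, array([[223.59, 300.96]])), (0.018, array([[223.38, 300.23]])), (0.172, array([[213.67, 266.37]])), (0.176, array([[213.37, 265.31]])), (0.182, array([[212.91, 263.71]]))]
[0.5914, 0.1569] 0.112 [209.99 272.76 224.72 289.07 217.35 280.92]
[0.5914, 0.1569] 0.116 [209.69 271.81 224.49 288.2  217.09 280.  ]
[0.5914, 0.1569] 0.12 [209.38 270.85 224.26 287.32 216.82 279.08]
[0.5914, 0.1569] 0.124 [209.07 269.88 224.03 286.43 216.55 278.15]
axis [(0.014, array([[223.19, 300.86]])), (0.018, array([[222.98, 300.13]])), (0.172, array([[213.19, 266.25]])), (0.176, array([[212.89, 265.19]])), (0.182, array([[212.42, 263.59]]))]
209 [93, 99, 108, 108, 108, 108, 107, 108, 125, 154, 154, 151, 142, 143, 153, 150, 130, 107, 108, 108, 108, 108, 108, 108, 108, 109]
210 [96, 90, 98, 108, 107, 107, 107, 107, 119, 138, 125, 118,
[... 1160 characters left out ...]
, 78, 77, 77, 70, 57, 71, 71, 49, 67, 82, 45, 48, 54, 54, 54, 55]
221 [107, 107, 107, 107, 108, 108, 102, 87, 80, 78, 77, 77, 76, 75, 71, 72, 57, 76, 114, 116, 86, 52, 50, 50, 52, 52]
222 [107, 108, 107, 107, 107, 106, 106, 98, 83, 77, 76, 77, 76, 73, 66, 53, 45, 73, 112, 122, 102, 101, 124, 115, 83, 75]
223 [107, 106, 107, 108, 107, 107, 107, 105, 98, 93, 88, 87, 67, 56, 51, 40, 47, 74, 109, 112, 105, 140, 152, 147, 134, 131]
224 [107, 107, 107, 107, 107, 108, 106, 107, 107, 116, 133, 133, 126, 119, 101, 108, 124, 130, 140, 135, 136, 152, 153, 152, 153, 152]
225 [108, 107, 107, 107, 106, 107, 107, 117, 136, 142, 153, 153, 153, 150, 142, 145, 153, 152, 152, 152, 152, 152, 152, 153, 152, 152]
```

Lens overlay matches prediction in both views (edges within ~0.5 px, lens centred and level); collar silhouette bounds give groove height ≈0.119–0.120 m. I trim the height to 0.1193 and recheck.

```bash
python3 - <<'E'
from workcell import env
from lens import *
import cfg
C=np.array(W(-.046,-.046,.1193)); u=np.array([np.cos(PS),np.sin(PS)]); g=C[:2]-.086*u
env.move_straight([g[0],g[1],.1003],[-90,0,23.6],rate=.03); env.dwell(.8)
for _ in range(3): cfg.st(env,"fin"); env.dwell(.1)
s=env.read_state(); print(s["position"].round(4),s["tool_rot"].round(2),np.abs(s["qvel"]).max())
D={}
for n in("side","top"):
    f=env.grab_frame(n); f["image"]=np.mean([f["image"].astype(float)]+[env.grab_frame(n)["image"].astype(float) for _ in range(5)],0); D[n]=f
    w=(190,230,150,120) if n=="side" else (150,170,150,110)
    im=cv2.resize(np.clip(f["image"][w[1]:w[1]+w[3],w[0]:w[0]+w[2]]*1.5,0,255).astype('uint8'),None,fx=5,fy=5,interpolation=cv2.INTER_CUBIC)
    def pl(P,col): cv2.polylines(im,[((proj(f,P)-w[:2]+.5)*5-.5).round().astype(int)],True,col,1,cv2.LINE_AA)
    pl(rim(C,r=.032,dz=.005),(0,255,0))
    ax=np.array(W(.009,.009,.1193))
    pl(ax+np.c_[.012*np.cos(a),.012*np.sin(a),0*a+.008],(255,0,255)); pl(ax+np.c_[.012*np.cos(a),.012*np.sin(a),0*a-.008],(255,0,255))
    pl(np.array([W(-.092,-.092,.008),W(0,-.092,.008),W(0,0,.008),W(-.092,0,.008)]),(0,255,255))
    cv2.imwrite(f"pics/ff_{n}.png",im)
pickle.dump(D,open("d3.pkl","wb"))
E
```

```text
fin t 31.27 fence xy [-106.8 -106.8] z 100.3 F(f) [0.2 0.2] -1.0 op 0.135
fin t 31.37 fence xy [-106.8 -106.8] z 100.3 F(f) [1.  1.2] -0.9 op 0.134
fin t 31.47 fence xy [-106.8 -106.8] z 100.3 F(f) [-0.2  1.1] -1.2 op 0.137
[0.4522 0.0962 0.1003] [-90.   -0.   23.6] 0.10933626571157821
```

View pics/ff_side.png

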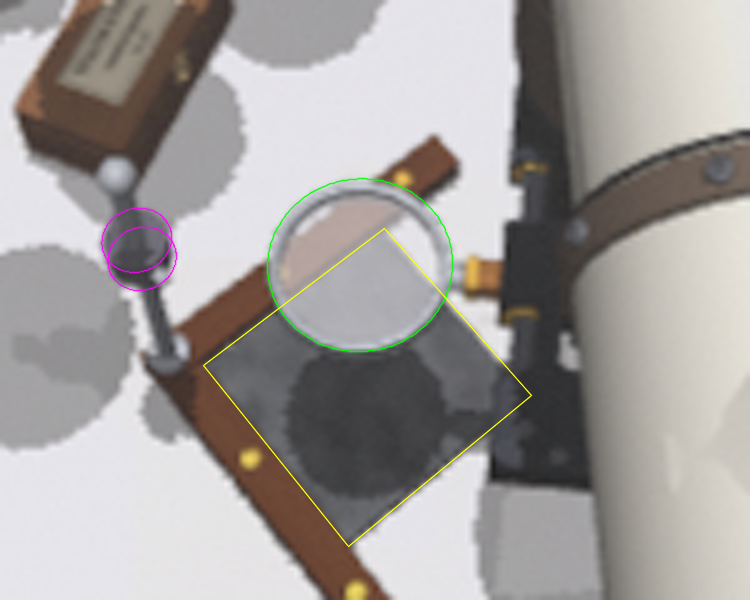

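View pics/ff_top.png

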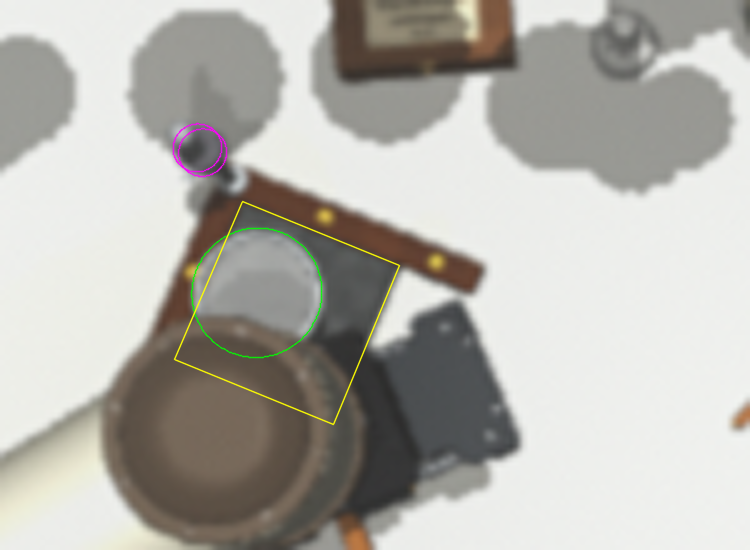

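Lens ring, collar outline and coaster outline all coincide with the predicted positions in both views: lens at (360,265) side and (257,293) top. The arm is still and the grip is stable, so I hand in.

```bash
python3 - <<'E'
from workcell import env
env.close_job(); print("done")
E
```

```text
the job is handed in; nothing more can be done
done
```

The job is handed in at about 32 s on the robot's clock. The coaster is home in the corner stop, and the loupe is held level over it in the gripper.

- **Coaster:** I pushed it with two fingers along one rail direction, then the other, then the first again. The contact positions put it home to about 1 mm, and afterwards the pictures showed no gap at either rail.
- **Loupe:** I took the larger one by its handle, with a 30 N grip setting and no slip seen. Its lens is centred over the coaster at about 0.119 m. In the last pictures the lens rim lies within about 0.5 px of where a level, centred lens should appear in the side view, and by eye on the overlay in the top view. The arm was still and the tool forces were about 1 N, which is noise level.
- **Collar and bystanders:** I did not touch the collar, and the last pictures show no visible change near the stop. I did not re-measure the jigger, bottle or stopper after moving the loupe.

**Least certain:** the height of the collar's groove. The brass groove itself does not show in the pictures, so I inferred its height from the collar's outline in the side view.
- **Outline measurement used:** this put the groove at 0.119–0.120 m, and I estimate the error at about 2 mm.
- **Other readings:** two rougher edge fits in the side view gave 0.114 and 0.1175 m, and a weaker fit in the top view about 0.110 m. The trained network gave 0.111–0.115 m from the side and 0.130–0.142 m from the top. I gave all of these less weight.

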